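Stack the blue crate on the foot-cast crate

TASK

Take the blue crate by its grip bar, turn it half a turn and set it on top of the grey crate that holds the plaster foot, yellow ends opposite, so that it sits level on the ledges inside the grey crate's rim instead of nesting down onto the plaster. Set it down rather than dropping it and let go; leave the grey crate about where it stands and the red crate alone.

Things in the scene. Friction and masses are not known exactly. Their poses are not given: they have to be found in the camera images.
- blue_crate: Empty blue stack-nest crate to move, 0.3-0.65 kg, 246 x 196 mm at the rim, 210 x 160 at the foot, 90 high. Origin: centre of underside, x along the length to its yellow end, z up. A black grip bar lies over its middle along y: 14 mm wide in x, 104 long, centre 119 and top 128 mm above the underside, fingers fit either side. Starts on the bench, facing as the grey crate within 30 degrees.
- blue_yellow_end (a point): Middle of the rim of the blue crate's yellow end wall: 110 mm from the crate's middle along its x axis, 85 mm above its underside. The other three walls are blue.
- base_crate: Grey crate to stack on, loose on the bench, 0.6 kg, same size and axes (x to its yellow end), no bar; holds a loose 0.5 kg plaster foot, 58 mm tall. Yellow end over yellow end, a like crate nests down in it; turned half round, middles in line, it rests on four ledges inside the long walls, 8 mm below the rim: underside 82 mm above this crate's. The rim leaves 12 mm play each way.
- red_crate: Red crate of the same make and size as the blue one, also with a grip bar and a yellow end, holding a rasp: a bystander that stays put. Origin: centre of its underside, x towards its yellow end.

How it is judged:
By the outcome, as a careful person would: the job done as asked, in the order asked, and still so for the second after the job is handed in, with the robot touching nothing.
It also fails if it takes over 46 s, if anything falls off the work surface, if the arm or the gripper's body presses on something with over 40 N, if the wrist force passes 120 N, or if a joint passes its speed limit or range.

ROBOT

A 6-joint arm with a two-finger parallel gripper is mounted at the origin on the work surface. World frame = base frame: x ahead of the robot, y to its left, z up, the work surface at z = 0. Lengths are in m, angles in rad, forces in N, time in s.
With the tool pointing down it reaches from about 0.25 to 0.725 m from the base axis. Payload 4 kg.
Tool frame: the origin (TCP) lies at the very end of the fingers, on their centre line; the grasp point (between the pads) lies 19 mm behind it (r.grip_point_offset is the z of the grasp point in the tool frame, in m); z points along the fingers, y is the line along which they close (so a half turn about z gives the same grasp; the last joint's range is limited). The gripper opens to 85 mm and grips with 20 to 120 N. Pads are 22 mm wide; open, the fingers measure 114 mm over their backs; the gripper's body (76 mm by 85 mm) begins 54 mm behind the grasp point. The pads swing forward as they close: fully open they stand 13 mm farther back than shut.
Start: joints at [1.26, 0.241, 0.005, 1.335, 0, 1.571], TCP at [0.153, 0.476, 0.231] pointing down, gripper open.
Joint ranges: [-2.72, 2.72], [-1.05, 1.87], [-1.09, 1.28], [-1.99, 2.15], [-1.42, 1.44], [-3.14, 3.14]. Speed limits (rad/s): [2.79, 2.79, 3.14, 3.14, 3.14, 3.14].

INTERFACE

Orientations are given as a unit quaternion [w, x, y, z].
In Python, from station import r, optics, job_done gives the robot as it stands.
- The arm moves only by the tool drive_tool, never from a script. Its argument "increments" is a list of rows, each a list of 3 entries, a list of its own where there are three numbers: the turn, a rotation vector about the tool's x, y, z in degrees, then the shift along the tool's x, y, z in mm, then the finger opening in mm, from 0 to 85.4. In form: [[[wx, wy, wz], [x, y, z], fingers], ...]. A call has 1 to 20 rows; each row is the pose to reach, as a shift and turn from the pose commanded when the call began, along the tool's axes at that moment; what a row does not reach only later rows make up. A row lasts 1/12 s, in which the tool goes at most 41.7 mm and 7.16 degrees, less where a joint would pass 70% of its speed; a pose out of reach is approached as far as the arm can. A call with a gripper value outside its range is refused whole. The fingers move at their own pace and stop on an object; "force" is the grip in N (left out, the last holds). Time passes only in rows, so rows that repeat a pose let the fingers close. It gives the time, the measured TCP pose, the force, the opening and the grip force at its end, in the units of the state.
- r.sense(): the state, without advancing time (a new reading comes with each control period).
- optics.camera(name): name is "scene" or "top"; returns a dict with "color" (384x512x3 uint8, red, green, blue), "range_z" (384x512 float32, m along the optical axis (not along the pixel's ray), 0 where there is no reading), "camera_matrix" (3x3 intrinsics, pixels), "xyz" and "orientation" of the camera in the world. Camera axes: x right, y down, z forward; pixel columns grow to the right and rows downward; lengths in m; the calibration is good to about 2 mm. A picture is of the moment at which its call begins.
- job_done(): hands the job in; it is judged then, once.
The state is a dict: "time": time; "joint_positions": joint angles; "dq": joint speeds; "joint_torque": joint torques, N m; "position": TCP position; "eef_rot": TCP orientation; "wrist_force": force on the tool from outside, world axes, zero at the start; "ft_torque": the same for the moment, N m; "grip_width": finger opening in m; "gripper_force": force on a finger pad.
Only numpy, scipy, OpenCV 4.12 (cv2) and the standard library are available. Lean on these libraries where they do the work, as an engineer would, in place of code of your own. Each camera call takes 0.05 s, during which the arm holds its last target. There are 200 camera calls.

## Working session

There is one attempt and no reset: what is moved stays moved. The work goes in short steps, Python scripts to look and compute and a tool call to move; the robot and the scene stay as the last step left them, time stands still between calls to the robot, and variables do not carry over. Pictures are saved under pics/ and viewed, at most 10 in all, crops included, and the job is handed in when it is done.

Besides the shell and the picture viewer there is one more tool, called after ">>>" in YAML: its name, and indented under it one key for each argument. drive_tool: Moves the arm, as the interface text tells. Its arguments: {"type":"object","properties":{"increments":{"type":"array"},"force":{"type":"number"}},"required":["increments"]}

```bash
mkdir -p pics; cat > h.py <<'E'
import numpy as np, cv2
from station import r, optics, job_done
from scipy.spatial.transform import Rotation as R
def rot(q): return R.from_quat([q[1],q[2],q[3],q[0]]).as_matrix()
def cloud(c):
    K=c["camera_matrix"]; z=c["range_z"]; v,u=np.indices(z.shape)
    p=np.stack([(u-K[0][2])/K[0][0]*z,(v-K[1][2])/K[1][1]*z,z],-1)
    P=p@rot(c["orientation"]).T+np.array(c["xyz"]); P[z==0]=np.nan
    return P
E
python3 - <<'E'
from h import *
for n in("top","scene"):
    c=optics.camera(n); np.savez(f"/tmp/{n}.npz",**{k:np.array(v) for k,v in c.items()})
    cv2.imwrite(f"pics/{n}0.png",c["color"][...,::-1]); print(n,c["xyz"],c["orientation"])
print(r.sense())
E
```

```text
top [0.4225838  0.03008639 1.1609284 ] [ 0.04939548 -0.70095364  0.70877548 -0.0621402 ]
scene [1.30565701 0.21741917 1.05822895] [-0.19458355  0.5652635   0.75854707 -0.25926966]
{'time': 0.1, 'joint_positions': array([ 1.25999268e+00,  2.41344642e-01,  3.85094970e-03,  1.33521030e+00,
       -2.16115562e-05,  1.57078841e+00]), 'dq': array([-0.0009603 ,  0.00013593,  0.00237068, -0.00031605,  0.00073183,
        0.0003225 ]), 'joint_torque': array([-8.86954876e-05, -3.73136508e+01,  2.53009737e+01,  1.08161205e-02,
       -3.00323086e-05, -7.51680318e-06]), 'position': array([0.15274267, 0.47549564, 0.23049544]), 'eef_rot': array([-1.36959660e-04,  1.54773099e-01,  9.87949583e-01, -9.44010585e-04]), 'wrist_force': array([0.37319817, 0.00641571, 1.10977949]), 'ft_torque': array([-2.84488227e-03,  6.53271598e-05,  6.18783231e-02]), 'gripper_force': 0.0, 'grip_width': 0.08521756294186514}
```

View pics/top0.png

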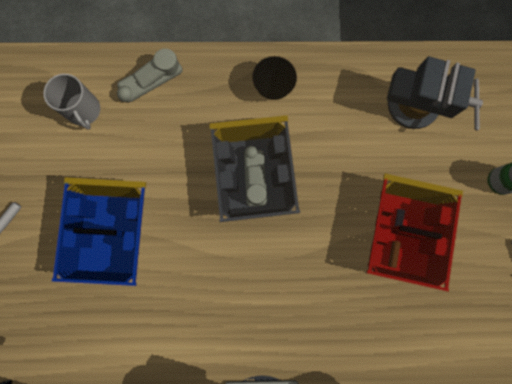

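View pics/scene0.png

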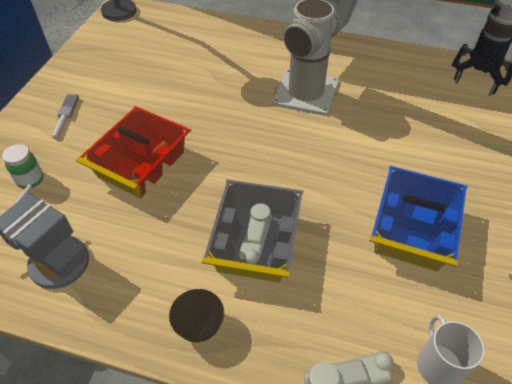

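The top view shows the blue crate at about (100,232), the grey at (256,168) and the red at (415,232). All have their yellow ends up the image (+x). The scene view shows the same layout, with the grey crate's plaster foot lying inside.

```bash
cat >> h.py <<'E'
def rimfit(P,mask,lo=.078,hi=.1):
    """Centre and yaw (long axis) of the min-area box of rim-height points in the mask."""
    m=mask&(P[...,2]>lo)&(P[...,2]<hi)
    m=cv2.morphologyEx(m.astype(np.uint8),cv2.MORPH_OPEN,np.ones((2,2),np.uint8))>0
    q=P[m][:,:2].astype(np.float32)
    (cx,cy),(w,h),a=cv2.minAreaRect(q*1000)
    if w<h: a+=90; w,h=h,w
    return np.array([cx,cy,(a+90)%180-90,w,h]).round(1)
E
cat > m.py <<'E'
from h import *
import sys
for n in sys.argv[1:]:
    c=optics.camera(n)
    P=cloud(c); hsv=cv2.cvtColor(c["color"],cv2.COLOR_RGB2HSV); H,S,V=[hsv[...,i].astype(int) for i in range(3)]
    near=lambda x,y,d=.18:np.hypot(P[...,0]-x,P[...,1]-y)<d
    K=c["camera_matrix"];
    tilt=P[(P[...,2]<.02)&(P[...,2]>-.02)][:,2]; print(n,"table z",np.median(tilt).round(4))
    for nm,cm in(("blue",(H>105)&(H<130)&(S>150)),("red",((H<8)|(H>172))&(S>150)),("yel",(H>22)&(H<32)&(S>200)),):
        k,l,st,ce=cv2.connectedComponentsWithStats((cm&(P[...,2]>.02)).astype(np.uint8))
        for i in range(1,k):
            if st[i,4]>60:
                q=P[l==i]; print(nm,st[i],np.nanmean(q,0).round(3),q.max(0).round(3),q.min(0).round(3))
    bar=(V<60)&(P[...,2]>.110)&(P[...,2]<.14)
    k,l,st,ce=cv2.connectedComponentsWithStats(bar.astype(np.uint8))
    for i in range(1,k):
        if st[i,4]>30:
            q=P[l==i]; b=cv2.minAreaRect(q[:,:2].astype(np.float32)*1000); print("bar",st[i],q.mean(0).round(4),np.round(b[0]+b[1]+(b[2],),1))
    if n=="top":
        for nm,(u,v) in dict(blue=(100,232),grey=(256,168),red=(415,232)).items():
            x,y=np.nanmean(P[v-45:v+45,u-38:u+38].reshape(-1,3),0)[:2]
            print(nm,x.round(3),y.round(3),rimfit(P,near(x,y)))
E
python3 m.py top scene
```

```text
top table z 0.0006
blue [  53  185   91  100 3448] [0.462 0.434 0.072] [0.602 0.515 0.132] [0.351 0.298 0.02 ]
red [ 367  180   94  111 3567] [ 0.448 -0.416  0.073] [ 0.607 -0.266  0.13 ] [ 0.326 -0.521  0.02 ]
yel [263 117  24   7  64] [ 0.772 -0.039  0.091] [ 0.78  -0.012  0.095] [ 0.763 -0.073  0.087]
yel [231 119  32  10  93] [0.764 0.031 0.09 ] [0.774 0.073 0.095] [ 0.753 -0.009  0.08 ]
yel [392 177  49  14 145] [ 0.596 -0.41   0.091] [ 0.614 -0.345  0.097] [ 0.579 -0.47   0.085]
yel [ 65 178  80  18 646] [0.602 0.411 0.076] [0.62  0.5   0.096] [0.584 0.296 0.02 ]
bar [391  66  67  51 890] [ 0.8416 -0.4049  0.1201] [ 841.2 -439.   172.1  101.1   73.9]
bar [398 225  44  14 267] [ 0.4709 -0.3927  0.1271] [ 471.3 -394.3  103.2   14.5   76.9]
bar [ 73 227  45   9 255] [0.4816 0.4036 0.1277] [481.8 405.7 103.3  14.   86.1]
blue 0.486 0.423 [477.  423.1  -8.6 282.4 218.9]
grey 0.654 0.008 [656.4   4.9   6.9 279.  219.7]
red 0.476 -0.413 [ 591.3 -479.1   62.1  297.3   86. ]
scene table z -0.0004
blue [ 373  167   94   92 3036] [0.459 0.437 0.068] [0.605 0.516 0.125] [0.354 0.3   0.02 ]
red [  81  106  110   87 3518] [ 0.447 -0.399  0.065] [ 0.61  -0.267  0.127] [ 0.326 -0.519  0.02 ]
yel [ 76 155  64  40 477] [ 0.596 -0.413  0.079] [ 0.629 -0.322  0.096] [ 0.554 -0.524  0.02 ]
yel [370 232  87  34 575] [0.611 0.401 0.088] [0.626 0.501 0.094] [0.585 0.296 0.044]
yel [202 252  87  28 719] [0.766 0.032 0.082] [0.786 0.13  0.095] [ 0.717 -0.075  0.02 ]
bar [119 128  30  16 148] [ 0.4782 -0.3888  0.1244] [ 476.5 -391.6  101.    13.8   77.5]
bar [403 195  42  17 288] [0.4872 0.4057 0.1245] [486.3 405.3 100.5  18.7  87.4]
```

```bash
cat >> h.py <<'E'
def rims(c,zr=.09,lo=.082,hi=.1):
    """Rim components: outer contour pixels cast on plane z=zr, min area rect (mm, deg)."""
    P=cloud(c); K=np.array(c["camera_matrix"]); M=rot(c["orientation"]); o=np.array(c["xyz"])
    m=((P[...,2]>lo)&(P[...,2]<hi)).astype(np.uint8)
    m=cv2.dilate(m,np.ones((2,2),np.uint8)) if 0 else m
    k,l,st,ce=cv2.connectedComponentsWithStats(m,connectivity=8); out=[]
    for i in range(1,k):
        if st[i,4]<120: continue
        v,u=np.nonzero(l==i); d=np.stack([(u-K[0,2])/K[0,0],(v-K[1,2])/K[1,1],np.ones(len(u))],-1)@M.T
        q=o+d*((zr-o[2])/d[:,2])[:,None]
        b=cv2.minAreaRect(q[:,:2].astype(np.float32)*1000)
        out.append((st[i].tolist(),np.round(b[0]+b[1]+(b[2],),1).tolist()))
    return out
E
python3 - <<'E'
from h import *
for n in("top","scene"):
    c=optics.camera(n)
    print(n,*rims(c),sep="\n")
    if n=="top":
        P=cloud(c); im=np.clip((P[...,2]-.0)/.14*255,0,255); im=np.nan_to_num(im).astype(np.uint8)
        cv2.imwrite("pics/z0.png",cv2.resize(cv2.applyColorMap(im,cv2.COLORMAP_JET)[90:300,40:310],None,fx=2.9,fy=2.8,interpolation=0))
E
```

```text
top
([50, 79, 29, 29, 149], [859.5, 525.2, 43.6, 91.1, 48.3])
([209, 115, 91, 107, 2084], [644.7, 14.2, 262.7, 207.7, 5.9])
([367, 173, 96, 119, 2302], [475.3, -396.5, 209.3, 262.3, 76.8])
([52, 177, 94, 109, 2346], [485.9, 405.5, 208.8, 262.5, 86.4])
scene
([290, 72, 37, 13, 159], [42.2, 12.0, 59.9, 117.8, 14.1])
([76, 106, 115, 84, 1346], [478.3, -394.3, 211.6, 265.1, 76.8])
([5, 152, 29, 20, 176], [633.8, -663.5, 51.3, 72.8, 53.3])
([369, 166, 99, 101, 1851], [489.3, 406.5, 207.9, 266.1, 86.2])
([202, 180, 102, 98, 1888], [647.5, 15.0, 264.9, 207.8, 5.8])
([41, 249, 47, 28, 208], [886.0, -376.4, 56.1, 105.6, 36.9])
([436, 329, 42, 37, 231], [813.9, 516.8, 90.1, 46.4, 59.0])
([427, 338, 45, 39, 211], [866.8, 485.9, 97.2, 45.6, 60.9])
```

View pics/z0.png

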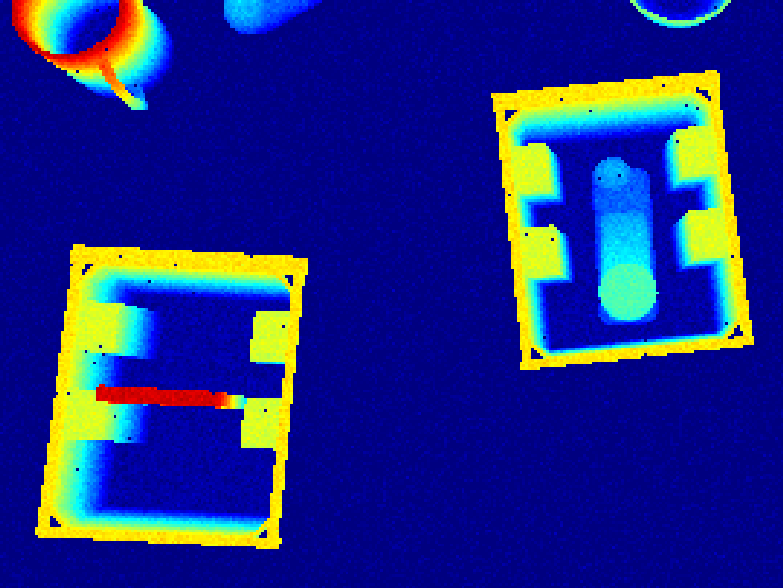

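The height map shows both rims cleanly. The grey crate has four ledges, and the foot lies below them. Blue bar centre is about (482,406) mm with yaw -3.9°. Grey middle is about (641,14) mm with yaw 5.9°, after correcting for the ~4 mm rim bias that the bars show. First I'll move above the blue bar.

>>> drive_tool:
  increments:
    - [[0,0,-104],[-336,35,0],60]
    - [[0,0,-104],[-336,35,0],60]
    - [[0,0,-104],[-336,35,0],60]
    - [[0,0,-104],[-336,35,0],60]
    - [[0,0,-104],[-336,35,0],60]
    - [[0,0,-104],[-336,35,0],60]
    - [[0,0,-104],[-336,35,0],60]
    - [[0,0,-104],[-336,35,0],60]
    - [[0,0,-104],[-336,35,0],60]
    - [[0,0,-104],[-336,35,0],60]
    - [[0,0,-104],[-336,35,0],60]
    - [[0,0,-104],[-336,35,0],60]
    - [[0,0,-104],[-336,35,0],60]
    - [[0,0,-104],[-336,35,0],60]
    - [[0,0,-104],[-336,35,0],60]
    - [[0,0,-104],[-336,35,0],60]
    - [[0,0,-104],[-336,35,0],60]
    - [[0,0,-104],[-336,35,0],60]
  force: 80

```text
time: 1.8
position: [0.4834, 0.4066, 0.2312]
eef_rot: [-0.0, -0.682, 0.731, 0.0]
wrist_force: [0.1, -0.8, -0.3]
grip_width: 0.0601
gripper_force: 0.0
```

```bash
python3 - <<'E'
from h import *
c=optics.camera("scene"); cv2.imwrite("pics/s1.png",cv2.resize(c["color"][60:300,300:512,::-1],None,fx=2.4,fy=2.4))
print(r.sense()["joint_positions"].round(2))
E
```

```text
[ 0.7   0.51  0.4   1.46 -0.   -0.8 ]
```

View pics/s1.png

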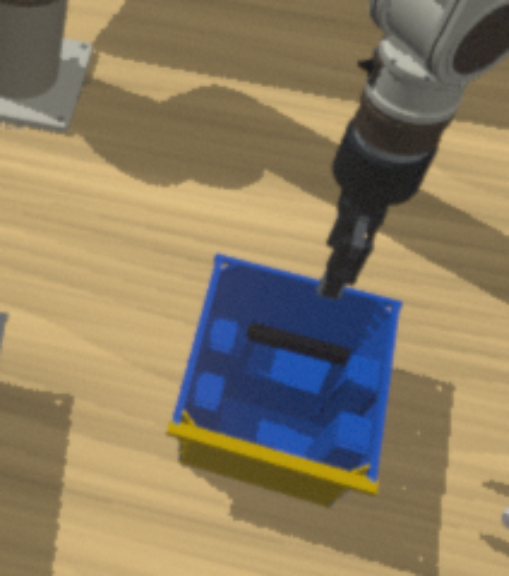

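The close view shows the fingers above the bar (crop about (330,290)) and lined up across it. Next I lower and grip.

>>> drive_tool:
  increments:
    - [[0,0,0],[0,0,30],60]
    - [[0,0,0],[0,0,60],60]
    - [[0,0,0],[0,0,85],60]
    - [[0,0,0],[0,0,105],60]
    - [[0,0,0],[0,0,120],60]
    - [[0,0,0],[0,0,130],60]
    - [[0,0,0],[0,0,130],60]
    - [[0,0,0],[0,0,130],30]
    - [[0,0,0],[0,0,130],20]
    - [[0,0,0],[0,0,130],10]
    - [[0,0,0],[0,0,130],5]
    - [[0,0,0],[0,0,130],5]
    - [[0,0,0],[0,0,130],5]
    - [[0,0,0],[0,0,130],5]
    - [[0,0,0],[0,0,130],5]
    - [[0,0,0],[0,0,130],5]
  force: 80

```text
time: 3.18
position: [0.4841, 0.4074, 0.1031]
eef_rot: [0.002, -0.683, 0.73, 0.0]
wrist_force: [-1.1, 0.1, 5.8]
grip_width: 0.0127
gripper_force: 79.3
```

>>> drive_tool:
  increments:
    - [[0,0,0],[0,0,-3],5]
    - [[0,0,0],[0,0,-8],5]
    - [[0,0,0],[0,0,-18],5]
    - [[0,0,0],[0,0,-33],5]
    - [[0,0,0],[0,0,-50],5]
    - [[0,0,0],[0,0,-68],5]
    - [[0,0,0],[0,0,-86],5]
    - [[0,0,0],[0,0,-104],5]
    - [[0,0,0],[0,0,-122],5]
    - [[0,0,0],[0,0,-140],5]
    - [[0,0,0],[0,0,-155],5]
    - [[0,0,0],[0,0,-165],5]
    - [[0,0,0],[0,0,-172],5]
    - [[0,0,0],[0,0,-175],5]
    - [[0,0,0],[0,0,-175],5]
    - [[0,0,0],[0,0,-175],5]

```text
time: 4.52
position: [0.4833, 0.4064, 0.2756]
eef_rot: [-0.001, -0.683, 0.73, 0.0]
wrist_force: [-0.1, 0.3, -4.7]
grip_width: 0.0126
gripper_force: 78.1
```

```bash
python3 - <<'E'
from h import *
s=r.sense(); print(s["position"],s["eef_rot"],s["wrist_force"],s["ft_torque"],s["grip_width"])
for n in("scene",):
    c=optics.camera(n); cv2.imwrite("pics/s2.png",c["color"][...,::-1])
print(rims(optics.camera("top"),zr=.265,lo=.24,hi=.28))
E
```

```text
[0.48331066 0.40639685 0.27555794] [-6.75063996e-04 -6.83208588e-01  7.30222959e-01  1.89977845e-05] [-0.07271843  0.27108132 -4.71538037] [-0.07135022  0.0034028   0.00466798] 0.012582689984064288
[([27, 163, 101, 129, 3025], [486.4, 402.7, 208.6, 261.4, 86.2]), ([19, 243, 15, 18, 154], [434.6, 497.2, 27.1, 34.8, 79.8])]
```

View pics/s2.png

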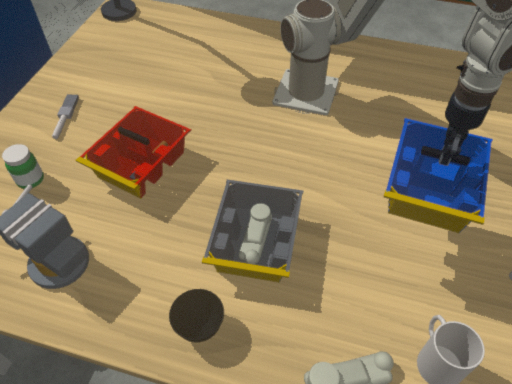

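The blue crate hangs level with its yellow end at about (435,205) in the scene view. Nothing else has moved. Now I carry it over and start the turn.

>>> drive_tool:
  increments:
    - [[0,0,1],[4,-2,0],5]
    - [[0,0,3],[12,-6,0],5]
    - [[0,0,7],[26,-12,0],5]
    - [[0,0,12],[45,-22,0],5]
    - [[0,0,17],[68,-33,0],5]
    - [[0,0,22],[93,-45,0],5]
    - [[0,0,28],[120,-58,0],5]
    - [[0,0,34],[148,-71,0],5]
    - [[0,0,40],[177,-85,0],5]
    - [[0,0,46],[206,-99,0],5]
    - [[0,0,52],[235,-113,0],5]
    - [[0,0,58],[263,-127,0],5]
    - [[0,0,64],[290,-140,0],5]
    - [[0,0,70],[315,-152,0],5]
    - [[0,0,75],[337,-162,0],5]
    - [[0,0,80],[355,-171,0],5]
    - [[0,0,84],[368,-177,0],5]
    - [[0,0,87],[376,-181,0],5]
    - [[0,0,89],[380,-183,0],5]
    - [[0,0,90],[381,-183.5,0],5]

```text
time: 6.28
position: [0.6413, 0.012, 0.2758]
eef_rot: [-0.0, 0.036, 0.999, -0.0]
wrist_force: [-0.7, 1.2, -4.8]
grip_width: 0.0126
gripper_force: 78.1
```

>>> drive_tool:
  increments:
    - [[0,0,1],[0,0,0],5]
    - [[0,0,4],[0,0,0],5]
    - [[0,0,8],[0,0,0],5]
    - [[0,0,13],[0,0,0],5]
    - [[0,0,18],[0,0,0],5]
    - [[0,0,24],[0,0,0],5]
    - [[0,0,30],[0,0,0],5]
    - [[0,0,36],[0,0,0],5]
    - [[0,0,42],[0,0,0],5]
    - [[0,0,48],[0,0,0],5]
    - [[0,0,54],[0,0,0],5]
    - [[0,0,60],[0,0,0],5]
    - [[0,0,66],[0,0,0],5]
    - [[0,0,71],[0,0,0],5]
    - [[0,0,75],[0,0,0],5]
    - [[0,0,78],[0,0,0],5]
    - [[0,0,80],[0,0,0],5]
    - [[0,0,80.3],[0,0,0],5]
    - [[0,0,80.3],[0,0,0],5]
    - [[0,0,80.3],[0,0,0],5]

```text
time: 7.95
position: [0.6411, 0.0145, 0.2764]
eef_rot: [-0.0, 0.669, 0.743, -0.0]
wrist_force: [-0.0, -0.0, -4.1]
grip_width: 0.0124
gripper_force: 78.1
```

```bash
python3 - <<'E'
from h import *
s=r.sense(); print(s["time"],s["position"],s["eef_rot"],s["wrist_force"],s["ft_torque"],s["grip_width"])
c=optics.camera("top"); print(rims(c,zr=.2625,lo=.24,hi=.28)); cv2.imwrite("pics/t3.png",c["color"][...,::-1])
c=optics.camera("scene"); print(rims(c,zr=.2625,lo=.24,hi=.28)); print(rims(c))
E
```

```text
7.95 [0.64113605 0.01453231 0.27635142] [-3.16810531e-05  6.69487968e-01  7.42822899e-01 -1.77818170e-05] [-0.02787462 -0.00927106 -4.13155371] [-0.03042119  0.00424189 -0.00615352] 0.012446348148899862
[([201, 101, 23, 119, 1119], [628.1, 103.8, 263.6, 44.9, 2.9])]
[([285, 20, 74, 30, 842], [57.2, 35.7, 120.7, 219.4, 8.1]), ([196, 130, 115, 103, 3436], [641.3, 17.7, 270.0, 207.8, 5.9])]
[([290, 72, 37, 13, 163], [40.4, 12.9, 62.0, 118.7, 16.7]), ([76, 106, 115, 84, 1393], [478.3, -394.3, 211.6, 265.1, 76.8]), ([5, 152, 29, 20, 179], [633.0, -666.9, 48.8, 73.5, 50.2]), ([202, 232, 94, 46, 1046], [718.6, 21.4, 125.2, 207.8, 6.8]), ([41, 249, 47, 29, 207], [887.1, -375.6, 58.8, 105.6, 36.9]), ([436, 329, 42, 37, 225], [813.7, 516.3, 91.2, 46.3, 59.0]), ([427, 338, 42, 40, 198], [866.7, 482.9, 95.2, 40.4, 56.1])]
```

View pics/t3.png

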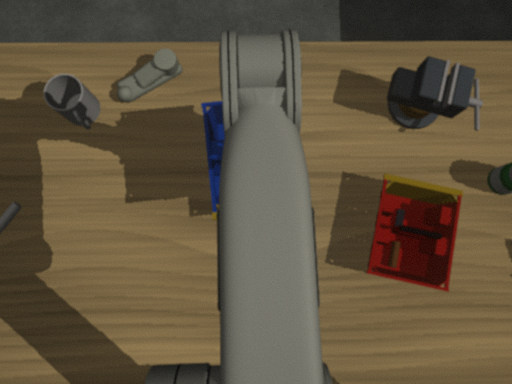

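In the top view the arm hides most of the crate, so only its blue edge near (212,155) shows. The scene view puts the blue crate about 3 mm too far in y and 2 mm in x, well within the play. I correct that while lowering.

>>> drive_tool:
  increments:
    - [[0,0,0],[-1,-1,3],5]
    - [[0,0,0],[-2,-2,9],5]
    - [[0,0,0],[-3,-2,18],5]
    - [[0,0,0],[-3,-2,28],5]
    - [[0,0,0],[-3,-2,38],5]
    - [[0,0,0],[-3,-2,48],5]
    - [[0,0,0],[-3,-2,56],5]
    - [[0,0,0],[-3,-2,63],5]
    - [[0,0,0],[-3,-2,68],5]
    - [[0,0,0],[-3,-2,71],5]
    - [[0,0,0],[-3,-2,73],5]
    - [[0,0,0],[-3,-2,73],5]
    - [[0,0,0],[-3,-2,73],5]

```text
time: 9.13
position: [0.6399, 0.0111, 0.2037]
eef_rot: [0.0, 0.67, 0.743, 0.0]
wrist_force: [0.2, 0.5, -3.6]
grip_width: 0.0129
gripper_force: 78.1
```

```bash
python3 - <<'E'
from h import *
s=r.sense(); print(s["time"],s["position"],s["eef_rot"],s["wrist_force"],s["ft_torque"])
c=optics.camera("scene"); print(rims(c,zr=.19,lo=.17,hi=.21)); print(rims(c)); cv2.imwrite("pics/s4.png",cv2.resize(c["color"][110:310,170:340,::-1],None,fx=3,fy=3))
E
```

```text
9.1333 [0.63987246 0.01110742 0.20368341] [2.66977709e-04 6.69815142e-01 7.42527806e-01 2.48618829e-04] [ 0.19383234  0.45249089 -3.58742841] [-0.02999701 -0.0054092  -0.01879223]
[([286, 43, 68, 19, 488], [52.8, 33.9, 79.3, 209.5, 3.0]), ([199, 151, 108, 100, 2900], [639.3, 14.3, 267.8, 208.0, 5.9]), ([0, 193, 45, 43, 889], [838.3, -488.2, 57.9, 111.1, 73.3]), ([10, 204, 56, 47, 1169], [858.4, -422.4, 66.3, 111.9, 73.3])]
[([290, 70, 37, 15, 170], [41.2, 8.8, 67.3, 118.6, 9.0]), ([76, 106, 115, 84, 1357], [478.3, -394.3, 211.6, 265.1, 76.8]), ([4, 153, 30, 18, 176], [634.0, -667.0, 51.2, 75.4, 42.6]), ([202, 240, 91, 38, 821], [743.9, 24.0, 77.8, 207.7, 7.8]), ([41, 248, 47, 29, 205], [884.6, -376.9, 58.8, 105.5, 37.9]), ([436, 329, 42, 37, 215], [814.1, 516.7, 90.1, 46.0, 59.0]), ([427, 338, 45, 39, 199], [866.4, 486.1, 97.2, 44.7, 60.9])]
```

View pics/s4.png

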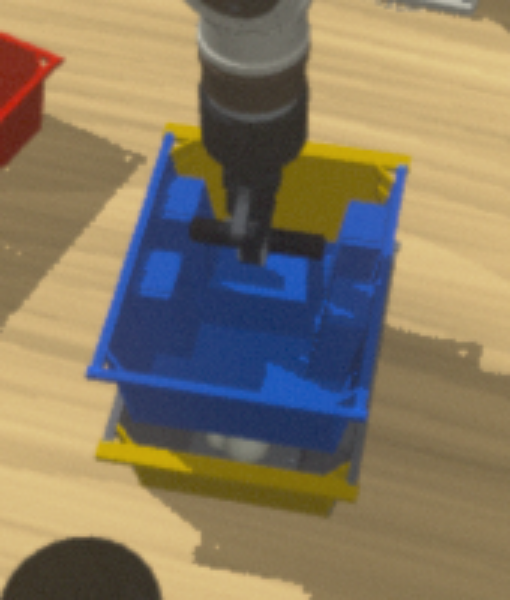

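The crop shows blue square above grey with the yellow ends opposite, blue's at (290,150) and grey's at (230,475). The measured middles agree to about 1 mm. I lower slowly from here.

>>> drive_tool:
  increments:
    - [[0,0,0],[0,0,2],5]
    - [[0,0,0],[0,0,5],5]
    - [[0,0,0],[0,0,8],5]
    - [[0,0,0],[0,0,11],5]
    - [[0,0,0],[0,0,13],5]
    - [[0,0,0],[0,0,14.5],5]
    - [[0,0,0],[0,0,15.5],5]
    - [[0,0,0],[0,0,16.5],5]
    - [[0,0,0],[0,0,17],5]
    - [[0,0,0],[0,0,17.5],5]
    - [[0,0,0],[0,0,17.5],5]

```text
time: 10.1
position: [0.6396, 0.0111, 0.1858]
eef_rot: [0.0, 0.67, 0.743, 0.0]
wrist_force: [-0.3, -0.6, -3.7]
grip_width: 0.0128
gripper_force: 78.1
```

>>> drive_tool:
  increments:
    - [[0,0,0],[0,0,0.5],5]
    - [[0,0,0],[0,0,1],5]
    - [[0,0,0],[0,0,1.5],5]
    - [[0,0,0],[0,0,2],5]
    - [[0,0,0],[0,0,2],5]

```text
time: 10.52
position: [0.6399, 0.0112, 0.1853]
eef_rot: [0.001, 0.67, 0.743, 0.001]
wrist_force: [-3.0, 0.6, 3.8]
grip_width: 0.0124
gripper_force: 79.4
```

Contact came at the expected ledge height (TCP 0.185). I open the fingers gradually and retreat.

>>> drive_tool:
  increments:
    - [[0,0,0],[0,0,0],14]
    - [[0,0,0],[0,0,0],18]
    - [[0,0,0],[0,0,0],24]
    - [[0,0,0],[0,0,0],32]
    - [[0,0,0],[0,0,0],42]
    - [[0,0,0],[0,0,0],50]
    - [[0,0,0],[0,0,0],50]
    - [[0,0,0],[0,0,0],50]
    - [[0,0,0],[0,0,-5],50]
    - [[0,0,0],[0,0,-15],50]
    - [[0,0,0],[0,0,-30],50]
    - [[0,0,0],[0,0,-50],50]
    - [[0,0,0],[0,0,-75],50]
    - [[0,0,0],[0,0,-100],50]
    - [[0,0,0],[0,0,-120],50]
    - [[0,0,0],[0,0,-130],50]
    - [[0,0,0],[0,0,-130],50]
  force: 20

```text
time: 11.93
position: [0.6409, 0.0111, 0.3186]
eef_rot: [0.003, 0.67, 0.742, 0.003]
wrist_force: [-0.1, -0.2, 0.2]
grip_width: 0.0499
gripper_force: 0.0
```

```bash
python3 - <<'E'
from h import *
s=r.sense(); print(s["time"],s["position"],s["wrist_force"],s["grip_width"])
c=optics.camera("scene"); P=cloud(c); print(rims(c,zr=.172,lo=.155,hi=.19)); print(rims(c)[1:6]); cv2.imwrite("pics/s5.png",cv2.resize(c["color"][60:320,60:340,::-1],None,fx=2.2,fy=2.2))
# level: plane fit to rim-height points near the crate
hsv=cv2.cvtColor(c["color"],cv2.COLOR_RGB2HSV); m=(np.hypot(P[...,0]-.64,P[...,1]-.014)<.18)&(P[...,2]>.167)&(P[...,2]<.18)
q=P[m]; A=np.c_[q[:,:2]-[.64,.014],np.ones(len(q))]; k=np.linalg.lstsq(A,q[:,2],rcond=None)[0]; print(len(q),np.degrees(k[:2]),k[2])
E
```

```text
11.9333 [0.64092183 0.01109559 0.31859605] [-0.13701446 -0.17989798  0.24000369] 0.04988036372381503
[([290, 46, 40, 20, 375], [46.7, 2.6, 124.3, 81.6, 89.8]), ([199, 156, 108, 100, 2854], [638.5, 14.2, 265.7, 207.5, 5.8]), ([0, 193, 68, 61, 2455], [843.0, -462.0, 145.7, 117.6, 73.4])]
[([76, 106, 115, 84, 1432], [478.2, -394.3, 211.6, 265.0, 76.8]), ([5, 152, 29, 19, 178], [632.4, -665.0, 51.0, 74.8, 50.2]), ([242, 185, 41, 34, 163], [546.4, 21.9, 138.5, 70.4, 58.3]), ([240, 197, 32, 16, 342], [585.7, -1.7, 36.1, 85.3, 6.3]), ([218, 216, 67, 33, 1207], [665.7, 15.7, 82.4, 161.1, 6.0])]
1564 [0.05886866 0.12179187] 0.1716321671690392
```

View pics/s5.png

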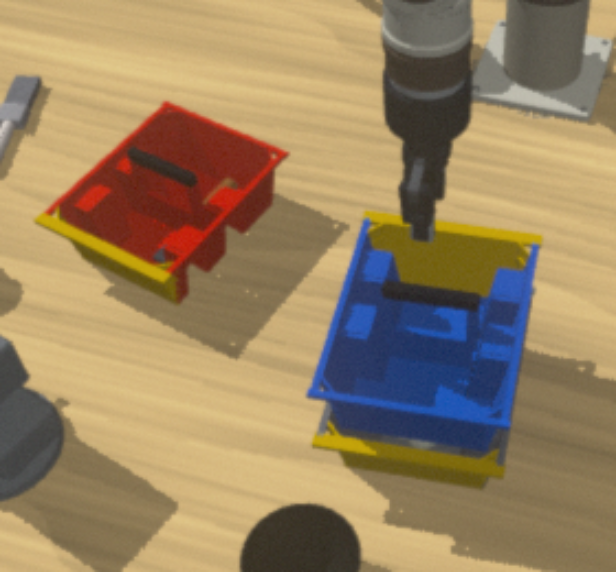

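The picture shows blue resting level on grey: rim height 0.1716 m against 0.172 expected, tilt about 0.1°. Blue's yellow end is at (455,230) and grey's at (410,455). The red crate is untouched and the gripper is clear.

```bash
python3 -c "
from station import job_done
print(job_done())"
```

```text
the job is handed in; nothing more can be done
None
```

I turned the blue crate half round and set it level on the grey crate's ledges, yellow ends opposite, then let go and handed the job in at about 12 s; the red crate did not move, and no verdict came back.

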